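# Lock the desk air purifier's cover and switch its fan on

### The job

Close the desk air purifier: set the bayonet cover (the one with two lugs) into its open mouth with the lugs through the notches, press it down against the spring and twist it clockwise, seen from above, until it stops at the end of its roughly quarter turn, so that it stays locked when let go. Then push the fan switch on the purifier's pod all the way to its on end, the one marked by two dots. Leave the other things on the desk where they are.

Things in the scene. Friction and masses are not known exactly. Their poses are not given: they have to be found in the camera images.
- purifier: white round air purifier fixed to the desk: drum 160 mm in diameter, 106 mm high, open on top. Origin: on the drum's axis at desk height, z up. A box-shaped pod (64 x 130 mm, 70 mm high) with the fan switch stands against the drum on its -x side, centred at x = -111 mm. The mouth's two notches are on the +x and -x sides
- mouth (a point): on the drum's axis at the top of the mouth's inward flange, 106 mm above the desk. Flange: 6 mm thick (underside at 100 mm), inner radius 60 mm, with two straight notches 34 mm wide, open out to the inner wall at radius 75 mm. Stops under it let the cover turn from the notches only clockwise from above (yaw decreasing), 80 degrees, with its underside below 94 mm
- seat_top (a point): centre of the top of the filter inside the drum, a grey disc 106 mm in diameter on a vertical spring: 99 mm above the desk when free, pressed down at most to 88 mm (5.6 N to start moving, 13 N fully down). Under a locked cover it pushes the lugs up against the flange, so that the cover's underside stays at about 94 mm
- cover: white bayonet cover, 0.2 kg, lying upright on the desk: disc 112 mm in diameter, 14 mm thick; two lugs at its bottom edge on the +x and -x sides (26 mm wide, 6 mm thick, level with the underside, tips 70 mm from the axis); on top an upright grip bar (80 mm long in x, 22 mm wide in y, 14 to 48 mm above the underside). Origin: centre of the underside, z up
- plain_lid: another loose white lid, of no use here, with the same bar but no lugs, 100 mm in diameter. Origin: centre of the underside
- fan_switch (a joint): travel of the fan switch in m: 0 at the off end, 0.05 at the on end; it slides along the purifier's +y (with the purifier seen from the pod's side, to the left), about 1.5 N of friction, stays where left. It may start up to 0.01 from the off end. The on end is marked by two dark dots on the pod's top, either side of the slot
- switch_top (a point): centre of the top of the fan switch's dark grip (28 mm in the purifier's x, 24 mm in its y, 26 mm high, standing on the 70 mm high pod); this point is 97 mm above the desk
- mug: white mug, 80 mm in diameter, 95 mm high, bystander. Origin: centre of the underside
- duster: bare metal spray can, 62 mm in diameter, 190 mm high, bystander. Origin: centre of the underside
- gamepad: black game controller, about 100 x 160 mm, 48 mm high, bystander. Origin: centre of the underside
- phone: black phone, 150 x 72 x 9 mm, bystander. Origin: centre of the underside

How it is judged:
By the outcome, as a careful person would: the job done as asked, in the order asked, and still so for the second after the job is handed in, with the robot touching nothing.
It also fails if it takes over 61 s, if anything falls off the work surface, if the arm or the gripper's body presses on something with over 40 N, if the wrist force passes 120 N, or if a joint passes its speed limit or range.

### The arm

A 6-joint arm with a two-finger parallel gripper is mounted at the origin on the work surface. World frame = base frame: x ahead of the robot, y to its left, z up, the work surface at z = 0. Lengths are in m, angles in rad, forces in N, time in s.
With the tool pointing down it reaches from about 0.275 to 0.85 m from the base axis. Payload 19 kg.
Tool frame: the origin (TCP) lies at the very end of the fingers, on their centre line; the grasp point (between the pads) lies env.tcp_to_grasp behind it (env.tcp_to_grasp is the distance from the TCP to the grasp point, in m); z points along the fingers, y is the line along which they close (so a half turn about z gives the same grasp; the last joint's range is limited). The gripper opens to 85 mm and grips with 20 to 120 N. Pads are 22 mm wide; open, the fingers measure 114 mm over their backs; the gripper's body (76 mm by 85 mm) begins 54 mm behind the grasp point. The pads swing forward as they close: fully open they stand 13 mm farther back than shut.
Start: joints at [1.18, 0.15, 1.437, -0, 1.554, -0.134], TCP at [0.146, 0.556, 0.231] pointing down, gripper open.
Joint ranges: [-2.8, 2.8], [-0.68, 2.1], [0.12, 2.68], [-1.39, 4.53], [0.16, 2.79], [-2.81, 2.81]. Speed limits (rad/s): [1.89, 1.89, 2.22, 3.01, 3.01, 3.01].

### API

Orientations are given as [roll, pitch, yaw] about the fixed x, y, z axes, in that order (R = Rz(yaw) Ry(pitch) Rx(roll)).
In Python, from cell import env, camrig gives the robot as it stands (env), with the cameras (camrig).
- The arm moves only by the tool tcp_steps, called after ">>>" as name(argument=value, ...) on one line, values as JSON. Schema: {"type":"object","properties":{"offsets":{"type":"array","items":{"type":"array","items":{"type":"array","items":{"type":"number"},"minItems":5,"maxItems":5},"minItems":1,"maxItems":10},"minItems":1,"maxItems":1},"squeeze":{"type":"number"},"only":{"type":"string"},"quiet":{"type":"boolean"},"lines":{"type":"string"}},"required":["offsets"],"additionalProperties":false}. offsets is a list that holds a single list of rows (three levels of brackets), with 1 to 10 rows, each of 5 numbers: the opening from 0.0 (shut) to 1.0 (fully open), then dx, dy, dz in m, then a turn about the tool's z in rad; each row is the pose to reach, as a shift and turn from the pose commanded when the call began, along the tool's axes at that moment; what a row does not reach only later rows make up. A row lasts 1/8 s, in which the tool goes at most 0.0625 m and 0.188 rad, less where a joint would pass 70% of its speed; a pose out of reach is approached as far as the arm can. The fingers move at their own pace and stop on an object; squeeze is the grip in N (left out, the last holds). Time passes only in rows, so rows that do not move let the fingers close. The tool returns the time, the measured TCP pose, the force, the opening and the grip force at its end. only (a regular expression) keeps the lines of the reply that match it, lines (a string "A,B") keeps lines A to B, and quiet returns only ok. Input that does not fit is refused with a message, and nothing moves.
- env.sense(): the state, without advancing time (a new reading comes with each control period).
- camrig.grab_frame(name): name is "scene" or "top"; returns the picture (480x640x3 uint8, red, green, blue); there is no depth.
- camrig.get_calibration(name): a dict with "fx", "fy", "cx", "cy" (pixels), "dist" ([k1, k2, p1, p2, k3] as OpenCV has them; the pictures are not rectified), "R" (3x3) and "t" (3): a world point X has camera coordinates R X + t. Camera axes: x right, y down, z forward; pixel columns grow to the right and rows downward; lengths in m; the calibration is good to about 2 mm. A picture is of the moment at which its call begins. get_calibration takes no time and is no camera call.
- env.hand_in(): hands the job in; it is judged then, once.
The state is a dict: "time_s": time; "qpos": joint angles; "qd": joint speeds; "joint_torque": joint torques, N m; "position": TCP position; "tcp_rot": TCP orientation; "ft_force": force on the tool from outside, world axes, zero at the start; "ft_torque": the same for the moment, N m; "opening": opening from 0.0 (shut) to 1.0 (fully open); "grip_force": force on a finger pad.
Only numpy, scipy, OpenCV 4.12 (cv2) and the standard library are available. Lean on these libraries where they do the work, as an engineer would, in place of code of your own. Each camera call takes 0.05 s, during which the arm holds its last target. There are 200 camera calls.

## Working session

There is one attempt and no reset: what is moved stays moved. The work goes in short steps, Python scripts to look and compute and a tool call to move; the robot and the scene stay as the last step left them, time stands still between calls to the robot, and variables do not carry over. Pictures are saved under pics/ and viewed, at most 10 in all, crops included, and the job is handed in when it is done.

```bash
ls; mkdir -p pics; python3 - <<'E'
from cell import env, camrig
import cv2,numpy as np
for n in("scene","top"):
    cv2.imwrite(f"pics/{n}0.png",camrig.grab_frame(n)[:,:,::-1]); c=camrig.get_calibration(n); print(n,{k:np.round(v,3).tolist() for k,v in c.items()})
s=env.sense();print(s,env.tcp_to_grasp)
E
```

```text
cell.py
pics
scene {'fx': 553.672, 'fy': 553.672, 'cx': 328.357, 'cy': 232.236, 'dist': [-0.06, 0.0, 0.0, 0.0, 0.0], 'R': [[0.052, 0.999, -0.014], [0.712, -0.047, -0.7], [-0.7, 0.026, -0.714]], 't': [-0.051, -0.263, 1.695]}
top {'fx': 541.888, 'fy': 541.888, 'cx': 316.211, 'cy': 239.462, 'dist': [-0.125, 0.0, 0.0, 0.0, 0.0], 'R': [[0.063, -0.998, 0.004], [-0.978, -0.063, -0.2], [0.2, 0.008, -0.98]], 't': [-0.003, 0.488, 1.357]}
{'time_s': 0.1, 'qpos': array([ 1.18002085e+00,  1.50978442e-01,  1.43790824e+00, -1.02617848e-05,
        1.55380807e+00, -1.34015899e-01]), 'qd': array([-0.00166368, -0.00251663, -0.00134585,  0.00092135,  0.00020084,
        0.0007629 ]), 'joint_torque': array([ 5.09442340e-03, -7.14380050e+01, -5.71797431e+01, -2.97692241e-04,
        7.06977560e-03,  2.91896845e-05]), 'position': array([0.14597329, 0.55595313, 0.23074089]), 'tcp_rot': array([-3.14049906e+00, -1.37089243e-04,  2.88483318e+00]), 'ft_force': array([1.10088358, 1.08794275, 0.39561999]), 'ft_torque': array([-0.00646092, -0.01286323, -0.01076252]), 'grip_force': 0.0, 'opening': 0.9990737049249222} 0.0187
```

View pics/scene0.png

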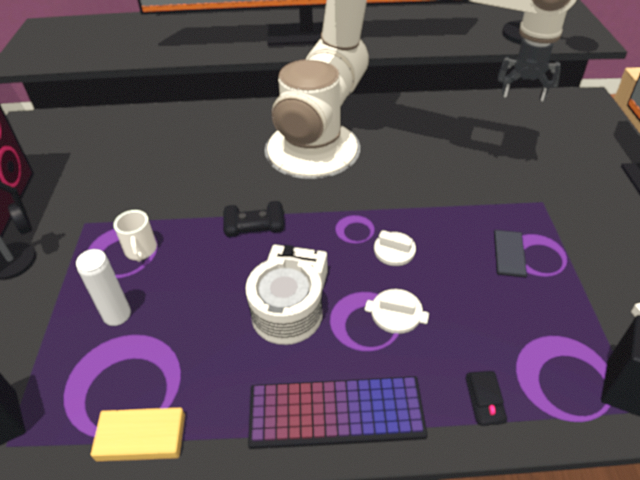

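View pics/top0.png

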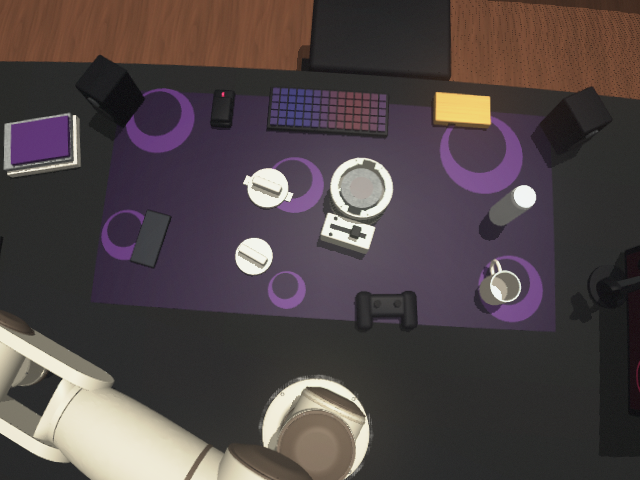

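The scene view shows the cover with lugs at about (397,310), the plain lid at (395,248) and the purifier at (286,295). In the top view the cover is at (268,188), the drum at (361,188) and the switch at (355,231). I'll zoom in.

```bash
cat > h.py <<'E'
from cell import env, camrig
import cv2,numpy as np
def ray(n,uv):
    c=camrig.get_calibration(n);K=np.array([[c["fx"],0,c["cx"]],[0,c["fy"],c["cy"]],[0,0,1]])
    p=cv2.undistortPoints(np.array(uv,float).reshape(-1,1,2),K,np.array(c["dist"]))[:,0]
    R=np.array(c["R"]);t=np.array(c["t"]); return -R.T@t, np.c_[p,np.ones(len(p))]@R
def plane(n,uv,z):
    o,d=ray(n,uv); return (o+d*((z-o[2])/d[:,2])[:,None])[:,:2]
def proj(n,X):
    c=camrig.get_calibration(n);K=np.array([[c["fx"],0,c["cx"]],[0,c["fy"],c["cy"]],[0,0,1]])
    return cv2.projectPoints(np.array(X,float).reshape(-1,3),cv2.Rodrigues(np.array(c["R"]))[0],np.array(c["t"]),K,np.array(c["dist"]))[0][:,0]
def crop(n,f,x,y,w,h,s):
    cv2.imwrite(f,cv2.resize(camrig.grab_frame(n)[y:y+h,x:x+w,::-1],None,fx=s,fy=s,interpolation=cv2.INTER_CUBIC))
E
python3 - <<'E'
from h import *
crop("top","pics/c1.png",230,145,180,120,4.4)
im=camrig.grab_frame("top")
g=im.min(2)
print(np.percentile(g[145:265,230:410],[10,50,70,80,90,97]))
m=(g>110).astype(np.uint8)
n,l,st,ce=cv2.connectedComponentsWithStats(m)
for i in range(1,n):
    x,y,w,h,a=st[i]
    if 200<x<420 and 140<y<280 and a>15: print(i,st[i],ce[i].round(1))
E
```

```text
[ 59.  78.  94. 164. 235. 238.]
6 [ 330  157   64   61 2640] [361.2 187.5]
12 [ 243  168   51   40 1319] [267.7 187.4]
14 [321 213  55  37 976] [347.4 230.7]
15 [ 235  238   38   37 1078] [253.5 255.7]
```

View pics/c1.png

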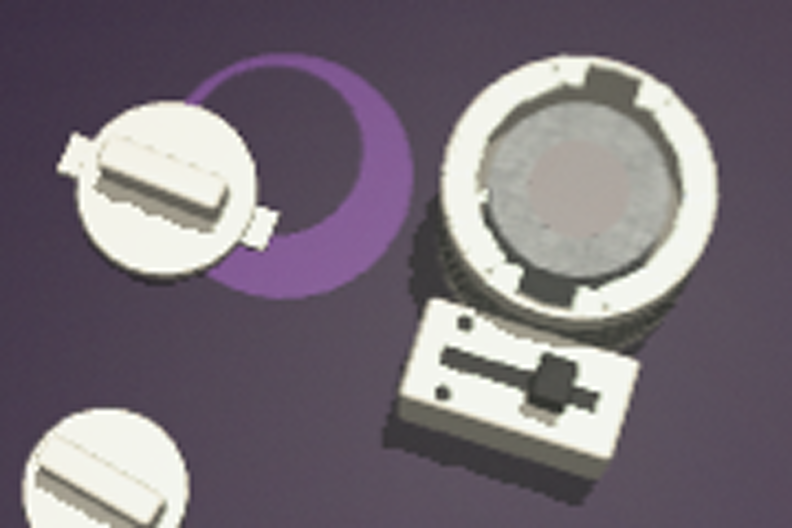

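```bash
python3 - <<'E'
from h import *
from scipy.optimize import least_squares
im=camrig.grab_frame("top"); S=4
big=cv2.resize(im.min(2),None,fx=S,fy=S,interpolation=cv2.INTER_CUBIC)
m=(big>140).astype(np.uint8)
cs,_=cv2.findContours(m,cv2.RETR_EXTERNAL,cv2.CHAIN_APPROX_NONE)
def comp(p):
    return max((c for c in cs if cv2.pointPolygonTest(c,(p[0]*S,p[1]*S),False)>=0),key=len)[:,0]/S+ (0.5/S-0.5)
def circ(P,r):
    f=lambda q:np.hypot(*(P-q).T)-r
    s=least_squares(f,P.mean(0),loss='soft_l1',f_scale=.0015); return s.x,np.abs(f(s.x))
# drum
P=plane("top",comp((335,188)),.106); c,r=circ(P,.08); print("drum",c,np.median(r),np.percentile(r,90), "free r",np.percentile(np.hypot(*(P-c).T),[10,50,90]))
o=plane("top",np.array([[612,85],[547,288],[464,323],[442,393]])/4.4+[229.6,144.6],.106)
v=o[0]-o[1];print("notch mid",o[:2].mean(0),"len",np.hypot(*v),"yaw",np.arctan2(v[1],v[0]))
# notch dark blobs
c0=comp((345,240));Q=plane("top",c0,.07)
rect=cv2.minAreaRect((Q*1000).astype(np.float32));print("pod rect",rect)
d=plane("top",np.array([[464,323],[442,393]])/4.4+[229.6,144.6],.07);v=d[0]-d[1];print("dots yaw",np.arctan2(v[1],v[0]),d)
# cover
P=comp((262,200));Pd=plane("top",P,.014);c2,r2=circ(Pd,.056);print("cover",c2,np.median(r2))
Pl=plane("top",P,.006);rel=Pl-c2;rr=np.hypot(*rel.T)
a=[]
sel=rel[rr>.064];print(len(sel))
k=cv2.kmeans(sel.astype(np.float32),2,None,(3,50,1e-6),5,cv2.KMEANS_PP_CENTERS)
ce=k[2];v=ce[0]-ce[1];v=v*np.sign(v[0]);print("lug dirs",ce,"yaw",np.arctan2(v[1],v[0]),"tips",[np.percentile(rr[rr>.064],95)], "mid",ce.mean(0)+c2)
# switch top
sw=plane("top",np.array([[556,372]])/4.4+[229.6,144.6],.097);print("switch approx",sw)
# scene-camera drum check
big=cv2.resize(camrig.grab_frame("scene").min(2),None,fx=S,fy=S,interpolation=cv2.INTER_CUBIC)
cs,_=cv2.findContours((big>140).astype(np.uint8),cv2.RETR_EXTERNAL,cv2.CHAIN_APPROX_NONE)
try:
    P=plane("scene",comp((397,322)),.014);c3,r3=circ(P,.056);print("scene cover",c3,np.median(r3))
except Exception as e:print(e)
E
```

```text
drum [ 0.61968074 -0.0782259 ] 0.0004155863535801191 0.0008058679150500681 free r [0.07919413 0.07959272 0.08002468]
notch mid [ 0.61974058 -0.07835998] len 0.12907207119748304 yaw -0.25163634846403193
pod rect ((512.0545654296875, -51.08740997314453), (129.86968994140625, 62.99658966064453), 75.95896911621094)
dots yaw -0.23965192753913606 [[ 0.54247913 -0.01687353]
 [ 0.49976525 -0.00643649]]
cover [0.63087244 0.17011175] 0.0007244153484219085
104
lug dirs [[-0.02122156 -0.0650613 ]
 [ 0.02140772  0.06486505]] yaw 1.2537601 tips [np.float64(0.07080624455696351)] mid [0.63096552 0.17001362]
switch approx [[ 0.51038707 -0.07039159]]
scene cover [0.63896706 0.17166222] 0.005130901314971133
```

```bash
cat >> h.py <<'E'
from scipy.spatial.transform import Rotation as Ro
def go(x,y,z,yaw):
    s=env.sense();R=Ro.from_euler('xyz',s["tcp_rot"]).as_matrix()
    d=R.T@(np.array([x,y,z])-s["position"]);t=-(yaw-s["tcp_rot"][2]);t=(t+np.pi)%(2*np.pi)-np.pi
    print("d",d.round(4),"turn",round(t,4),"q",s["qpos"].round(2),"ft",s["ft_force"].round(1),"t",s["time_s"])
E
python3 -c "
from h import *
go(.631,.170,.10,1.2537+np.pi)"
```

>>> tcp_steps(offsets=[[[1, -0.567, -0.25, 0.131, -1.51], [1, -0.567, -0.25, 0.131, -1.51], [1, -0.567, -0.25, 0.131, -1.51], [1, -0.567, -0.25, 0.131, -1.51], [1, -0.567, -0.25, 0.131, -1.51], [1, -0.567, -0.25, 0.131, -1.51], [1, -0.567, -0.25, 0.131, -1.51], [1, -0.567, -0.25, 0.131, -1.51], [1, -0.567, -0.25, 0.131, -1.51], [1, -0.567, -0.25, 0.131, -1.51]]])

```text
time_s: 1.55
position: [0.5798, 0.2116, 0.1143]
tcp_rot: [-3.141, 0.0, -1.885]
ft_force: [0.8, 0.9, 0.5]
opening: 1.002
grip_force: 0.0
```

```bash
python3 -c "
from h import *
go(.631,.170,.10,1.2537+np.pi)"
```

```text
d [ 0.0237 -0.0616  0.0143] turn 0.0028 q [ 0.23  0.3   1.5   0.    1.35 -2.6 ] ft [0.8 0.9 0.5] t 1.55
```

>>> tcp_steps(offsets=[[[1, 0, 0, 0, 0], [1, 0, 0, 0, 0]]])

```text
time_s: 1.8
position: [0.5782, 0.213, 0.1144]
tcp_rot: [3.141, -0.0, -1.889]
ft_force: [0.7, 0.6, -0.0]
opening: 1.0
grip_force: 0.0
```

```bash
python3 -c "
from h import *
go(.631,.170,.019,1.2537+np.pi)"
```

```text
d [ 0.0243 -0.0636  0.0954] turn -0.0012 q [ 0.23  0.3   1.5   0.    1.35 -2.6 ] ft [ 0.7  0.6 -0. ] t 1.8
```

>>> tcp_steps(offsets=[[[1, 0.0243, -0.0636, 0.03, 0], [1, 0.0243, -0.0636, 0.03, 0], [1, 0.0243, -0.0636, 0.07, 0], [1, 0.0243, -0.0636, 0.094, 0], [1, 0.0243, -0.0636, 0.094, 0]]])

```text
time_s: 2.42
position: [0.6297, 0.1711, 0.0197]
tcp_rot: [3.139, -0.001, -1.887]
ft_force: [0.2, -0.5, 1.0]
opening: 1.003
grip_force: 0.0
```

```bash
python3 -c "
from h import *
go(.631,.170,.019,1.2537+np.pi)"
```

```text
d [ 0.0006 -0.0015  0.0007] turn 0.0008 q [ 0.15  0.45  1.49  0.    1.2  -2.68] ft [ 0.2 -0.5  1. ] t 2.425
```

>>> tcp_steps(offsets=[[[0.2, 0, 0, 0, 0], [0, 0, 0, 0, 0], [0, 0, 0, 0, 0], [0, 0, 0, 0, 0], [0, 0, 0, 0, 0]]], squeeze=70)

```text
time_s: 3.05
position: [0.6317, 0.17, 0.0215]
tcp_rot: [-3.141, 0.0, -1.888]
ft_force: [-1.9, 0.3, 6.8]
opening: 0.243
grip_force: 70.1
```

```bash
python3 -c "
from h import *
crop('scene','pics/g1.png',320,210,160,120,5)
go(.631,.170,.019,1.2537+np.pi)"
```

```text
d [0.0002 0.0006 0.0025] turn -0.0006 q [ 0.15  0.45  1.49 -0.    1.2  -2.68] ft [-1.6 -0.   7.1] t 3.1
```

View pics/g1.png

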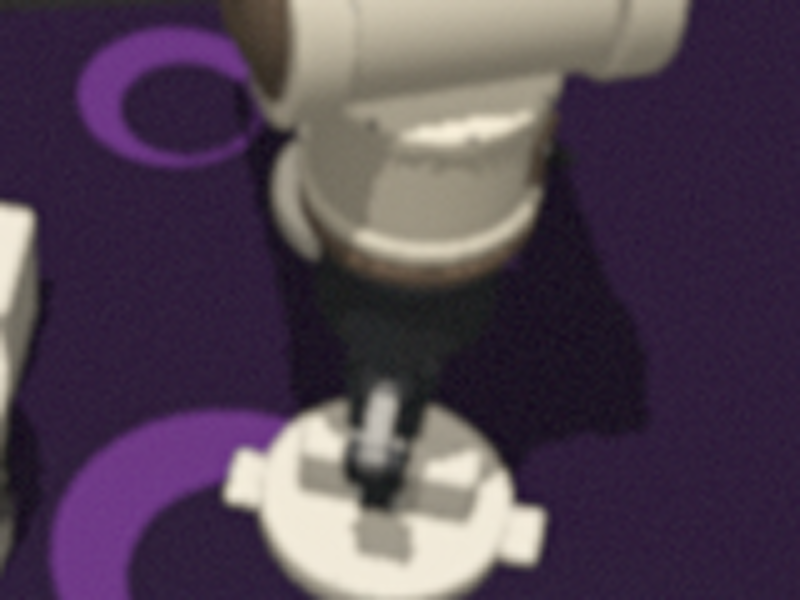

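The cover's bar is gripped centrally (crop around (380,470)), with the lugs visible on both sides. Next I lift it and carry it over the mouth.

>>> tcp_steps(offsets=[[[0, 0, 0, -0.06, 0], [0, 0, 0, -0.12, 0], [0, 0, 0, -0.16, 0], [0, 0, 0, -0.16, 0]]])

```text
time_s: 3.6
position: [0.6324, 0.1701, 0.1842]
tcp_rot: [-3.137, 0.002, -1.888]
ft_force: [0.1, -0.1, -3.5]
opening: 0.247
grip_force: 69.7
```

```bash
python3 -c "
from h import *
go(.62,-.078,.18,-.246+np.pi)"
```

```text
d [ 0.2396 -0.0657  0.0039] turn 1.4992 q [ 0.15  0.33  1.31 -0.    1.49 -2.68] ft [ 0.1 -0.1 -3.5] t 3.6
```

>>> tcp_steps(offsets=[[[0, 0.24, -0.066, 0, 1.5], [0, 0.24, -0.066, 0, 1.5], [0, 0.24, -0.066, 0, 1.5], [0, 0.24, -0.066, 0, 1.5], [0, 0.24, -0.066, 0, 1.5], [0, 0.24, -0.066, 0, 1.5], [0, 0.24, -0.066, 0, 1.5], [0, 0.24, -0.066, 0, 1.5], [0, 0.24, -0.066, 0, 1.5], [0, 0.24, -0.066, 0, 1.5]]])

```text
time_s: 4.85
position: [0.6188, -0.0786, 0.1798]
tcp_rot: [-3.141, -0.001, 2.899]
ft_force: [0.1, 0.8, -2.5]
opening: 0.249
grip_force: 69.6
```

```bash
python3 -c "
from h import *
go(.62,-.078,.13,-.246+np.pi)"
```

```text
d [-0.0011  0.0009  0.0498] turn 0.0038 q [-0.25  0.27  1.39 -0.    1.48 -1.58] ft [ 0.1  0.8 -2.5] t 4.85
```

>>> tcp_steps(offsets=[[[0, -0.001, 0.001, 0.03, 0.004], [0, -0.001, 0.001, 0.045, 0.004], [0, -0.001, 0.001, 0.045, 0.004]]])

```text
time_s: 5.22
position: [0.6197, -0.0778, 0.1345]
tcp_rot: [-3.141, -0.002, 2.892]
ft_force: [-0.7, 0.1, -2.7]
opening: 0.242
grip_force: 69.6
```

```bash
python3 -c "
from h import *
go(.62,-.078,.13,-.246+np.pi)
crop('scene','pics/p1.png',225,220,130,100,6)"
```

```text
d [-0.0004 -0.0001  0.0045] turn -0.0033 q [-0.25  0.3   1.45 -0.    1.39 -1.57] ft [-0.7  0.1 -2.7] t 5.225
```

View pics/p1.png

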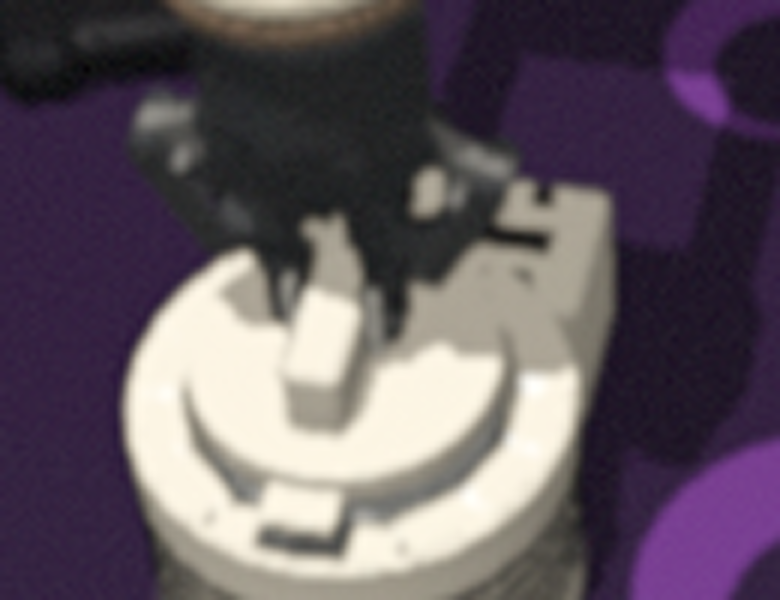

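The front lug (302,510) hangs directly above its notch (305,538), so the alignment is good. Pressing down.

>>> tcp_steps(offsets=[[[0, 0, 0, 0.008, 0], [0, 0, 0, 0.014, 0], [0, 0, 0, 0.018, 0], [0, 0, 0, 0.02, 0], [0, 0, 0, 0.02, 0]]])

```text
time_s: 5.9
position: [0.6203, -0.078, 0.116]
tcp_rot: [-3.141, 0.0, 2.891]
ft_force: [-3.0, 0.8, 4.0]
opening: 0.245
grip_force: 70.4
```

>>> tcp_steps(offsets=[[[0, 0, 0, 0.003, 0], [0, 0, 0, 0.005, 0], [0, 0, 0, 0.005, 0], [0, 0, 0, 0.005, 0]]])

```text
time_s: 6.4
position: [0.6204, -0.078, 0.1114]
tcp_rot: [-3.141, 0.001, 2.891]
ft_force: [-3.0, -0.2, 8.6]
opening: 0.243
grip_force: 70.9
```

```bash
python3 -c "
from h import *
go(.62,-.078,.11,-.246+np.pi)"
```

```text
d [ 0.0004 -0.0001  0.0014] turn -0.0048 q [-0.25  0.32  1.48 -0.    1.34 -1.57] ft [-3.  -0.2  8.6] t 6.4
```

Net spring force is about 11 N, so the underside is at about 90.5 mm. Twisting clockwise.

>>> tcp_steps(offsets=[[[0, 0, 0, 0, 0.15], [0, 0, 0, 0, 0.3], [0, 0, 0, 0, 0.45], [0, 0, 0, 0, 0.6], [0, 0, 0, 0, 0.75], [0, 0, 0, 0, 0.9], [0, 0, 0, 0, 1.05], [0, 0, 0, 0, 1.2], [0, 0, 0, 0, 1.3], [0, 0, 0, 0, 1.3]]])

```text
time_s: 7.65
position: [0.6209, -0.0778, 0.1116]
tcp_rot: [3.14, 0.0, 1.589]
ft_force: [0.3, 2.3, 7.7]
opening: 0.241
grip_force: 71.1
```

```bash
python3 -c "
from h import *
go(.62,-.078,.11,-.246+np.pi-1.396);print(env.sense()['ft_torque'])"
```

```text
d [-0.0002 -0.0009  0.0016] turn 0.0896 q [-0.25  0.32  1.48  0.    1.34 -0.27] ft [0.3 2.3 7.7] t 7.65
[ 0.3210277   0.14474446 -0.22098827]
```

>>> tcp_steps(offsets=[[[0, 0, 0, 0, 0.06], [0, 0, 0, 0, 0.1], [0, 0, 0, 0, 0.13], [0, 0, 0, 0, 0.13], [0, 0, 0, 0, 0.13]]])

```text
time_s: 8.28
position: [0.622, -0.0777, 0.1119]
tcp_rot: [3.137, -0.0, 1.462]
ft_force: [8.9, 2.9, 5.7]
opening: 0.245
grip_force: 74.6
```

```bash
python3 -c "
from h import *
go(.62,-.078,.11,-.246+np.pi-1.396);print(env.sense()['ft_torque'])"
```

```text
d [-0.0005 -0.0019  0.0019] turn -0.0379 q [-0.25  0.32  1.48  0.    1.34 -0.14] ft [8.9 2.9 5.7] t 8.275
[ 0.63109861 -1.55685155  0.95276767]
```

Torque reversed sharply, so the cover is at its stop. Next: ease up so the lugs seat, release and retreat.

>>> tcp_steps(offsets=[[[0, 0, 0, -0.0015, 0], [0, 0, 0, -0.003, 0], [0, 0, 0, -0.003, -0.02]]])

```text
time_s: 8.65
position: [0.6216, -0.0775, 0.1143]
tcp_rot: [3.138, -0.001, 1.482]
ft_force: [6.2, 5.2, 1.6]
opening: 0.243
grip_force: 71.0
```

>>> tcp_steps(offsets=[[[1, 0, 0, 0, 0], [1, 0, 0, 0, 0], [1, 0, 0, 0, 0], [1, 0, 0, 0, 0], [1, 0, 0, -0.04, 0], [1, 0, 0, -0.1, 0], [1, 0, 0, -0.1, 0], [1, 0, 0, -0.1, 0]]])

```text
time_s: 9.65
position: [0.6201, -0.0779, 0.2133]
tcp_rot: [-3.141, 0.0, 1.481]
ft_force: [-0.6, -0.2, -0.5]
opening: 0.999
grip_force: 0.0
```

```bash
python3 -c "
from h import *
crop('top','pics/l1.png',310,145,110,110,5.4)
go(.51,-.07,.15,-.246)"
```

```text
d [-0.0021 -0.1101  0.0627] turn 1.7268 q [-0.25  0.26  1.34 -0.    1.54 -0.16] ft [ 0.3 -0.5 -0.6] t 9.7
```

View pics/l1.png

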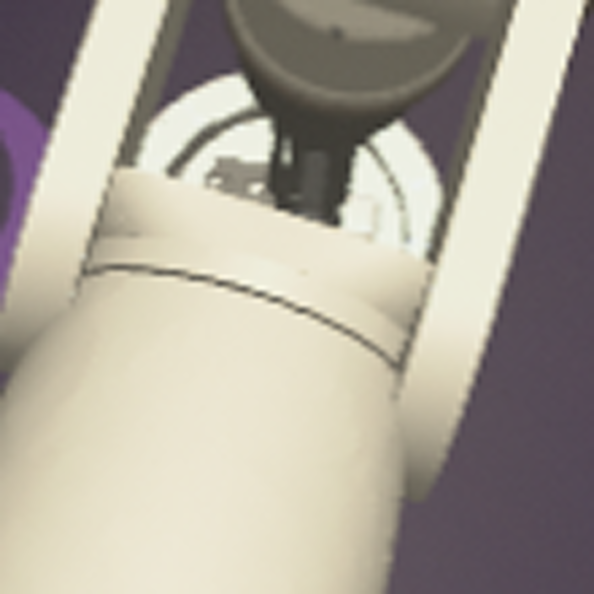

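```bash
python3 -c "
from h import *
go(.508,-.0695,.16,-.246+np.pi)"
```

```text
d [-0.0018 -0.1121  0.0527] turn -1.4148 q [-0.25  0.26  1.34 -0.    1.54 -0.16] ft [ 0.3 -0.5 -0.6] t 9.7
```

>>> tcp_steps(offsets=[[[1, -0.002, -0.06, 0, -0.19], [1, -0.002, -0.112, 0, -0.38], [1, -0.002, -0.112, 0, -0.57], [1, -0.002, -0.112, 0, -0.76], [1, -0.002, -0.112, 0.02, -0.95], [1, -0.002, -0.112, 0.04, -1.13], [1, -0.002, -0.112, 0.052, -1.415], [1, -0.002, -0.112, 0.052, -1.415], [1, -0.002, -0.112, 0.052, -1.415], [1, -0.002, -0.112, 0.052, -1.415]]])

```text
time_s: 10.95
position: [0.5084, -0.0698, 0.1612]
tcp_rot: [-3.142, -0.001, 2.893]
ft_force: [0.9, 0.6, 0.3]
opening: 0.999
grip_force: 0.0
```

```bash
python3 -c "
from h import *
go(.508,-.0695,.078,-.246+np.pi)
crop('scene','pics/s1.png',225,200,130,100,6)"
```

```text
d [0.0004 0.0002 0.0832] turn -0.0023 q [-0.29  0.06  1.68 -0.    1.4  -1.61] ft [0.9 0.6 0.3] t 10.95
```

View pics/s1.png

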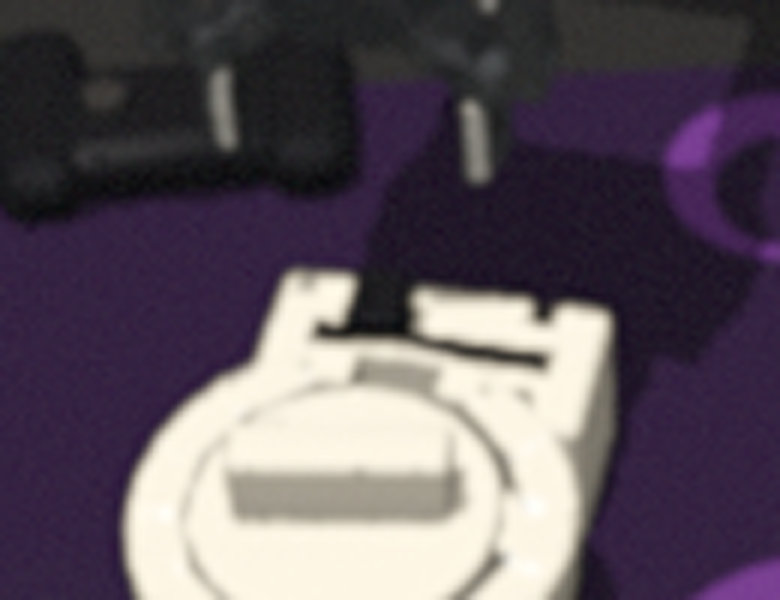

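The cover is locked: the bar at (340,470) has turned crosswise and the notch at (395,375) is free. The switch is at (383,300). Descending to grip it.

>>> tcp_steps(offsets=[[[1, 0, 0, 0.04, 0], [1, 0, 0, 0.07, 0], [1, 0, 0, 0.083, 0], [1, 0, 0, 0.083, 0]]])

```text
time_s: 11.5
position: [0.5084, -0.0698, 0.0785]
tcp_rot: [-3.142, -0.001, 2.895]
ft_force: [-0.4, -0.2, -0.2]
opening: 1.003
grip_force: 0.0
```

>>> tcp_steps(offsets=[[[0, 0, 0, 0, 0], [0, 0, 0, 0, 0], [0, 0, 0, 0, 0], [0, 0, 0, 0, 0], [0, 0, 0, 0, 0]]], squeeze=25)

```text
time_s: 12.12
position: [0.5087, -0.0699, 0.0791]
tcp_rot: [-3.141, 0.001, 2.896]
ft_force: [-2.2, 0.9, 6.1]
opening: 0.273
grip_force: 29.4
```

```bash
python3 -c "
from h import *
go(.52,-.025,.078,-.246+np.pi)"
```

```text
d [-0.      0.0463  0.0011] turn 0.0002 q [-0.29  0.13  1.78 -0.    1.23 -1.61] ft [-2.2  0.9  6.1] t 12.125
```

>>> tcp_steps(offsets=[[[0, 0, 0.015, 0, 0], [0, 0, 0.03, 0, 0], [0, 0, 0.04, 0, 0], [0, 0, 0.044, 0, 0], [0, 0, 0.044, 0, 0]]])

```text
time_s: 12.75
position: [0.5196, -0.0268, 0.0791]
tcp_rot: [3.141, 0.001, 2.896]
ft_force: [-0.7, 1.7, 5.5]
opening: 0.279
grip_force: 29.4
```

>>> tcp_steps(offsets=[[[0, 0, 0.002, 0, 0], [0, 0, 0.004, 0, 0], [0, 0, 0.004, 0, 0]]])

```text
time_s: 13.12
position: [0.5199, -0.0253, 0.0791]
tcp_rot: [-3.138, 0.0, 2.896]
ft_force: [-7.8, -18.7, 7.1]
opening: 0.274
grip_force: 29.6
```

The stop is reached (about 20 N). Release, retreat and check.

>>> tcp_steps(offsets=[[[1, 0, 0, 0, 0], [1, 0, 0, 0, 0], [1, 0, 0, 0, 0], [1, 0, 0, 0, 0], [1, 0, 0, -0.06, 0], [1, 0, 0, -0.12, 0], [1, 0, 0, -0.15, 0], [1, -0.0, 0.05, -0.15, 0], [1, 0.06, 0.10, -0.15, 0], [1, 0.1, 0.15, -0.15, 0]]])

```text
time_s: 14.38
position: [0.4662, 0.1327, 0.2284]
tcp_rot: [-3.142, -0.0, 2.895]
ft_force: [1.2, 0.5, -0.2]
opening: 1.001
grip_force: 0.0
```

>>> tcp_steps(offsets=[[[1, 0.03, 0.06, 0, 0], [1, 0.05, 0.12, 0, 0], [1, 0.05, 0.18, 0, 0], [1, 0.05, 0.2, 0, 0], [1, 0.05, 0.2, 0, 0]]])

```text
time_s: 15.0
position: [0.4673, 0.339, 0.2279]
tcp_rot: [-3.141, -0.001, 2.898]
ft_force: [-0.3, -0.1, 0.4]
opening: 0.999
grip_force: 0.0
```

```bash
python3 -c "
from h import *
crop('top','pics/f1.png',310,145,110,110,5.4)"
```

```text
(no output)
```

View pics/f1.png

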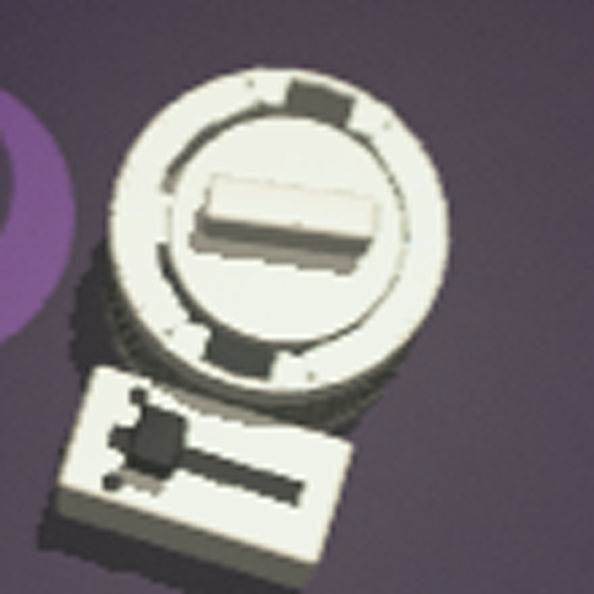

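The notches at (320,100) and (238,358) are empty and the bar lies crosswise. The switch at (155,440) stands by the dots. I'll measure the bar angle and the switch travel.

```bash
python3 -c "
from h import *
f=lambda p:np.array(p)/5.4+[309.6,144.6]
b=plane('top',f([[380,197],[215,177],[374,240],[205,213]]),.142)
for i in(0,2):
  v=b[i+1]-b[i];print('turn deg',np.degrees(-.246+np.pi-np.arctan2(v[1],v[0])))
c=plane('top',f([[158,433]]),.097)[0]-[.62,-.078];print('switch y',c@[.2435,.97])
print(env.sense()['time_s'])"
```

```text
turn deg 79.28931744143759
turn deg 81.55728511157099
switch y 0.025066087837299
15.05
```

The turn is about 80° and the switch is at y = +0.025, its on end. Handing in.

```bash
python3 -c "
from cell import env, camrig
print(env.hand_in())"
```

```text
the job is handed in; nothing more can be done
None
```

The cover is locked in the purifier at the end of its turn (about 80°), the fan switch is at its on end, and the job was handed in at about 15 s on the robot's clock.

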